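# Index a lock body under the depth rod and gauge its bore

### The job

Step the lock body along with the index lever, one full stroke after another, until its bore stands right under the depth rod and not one notch further; the ratchet does not go back, and the carriage must not be pushed by hand. Let the lever come back up, then gently push the depth rod down until it bottoms in the bore and leave it there, without disturbing the things lying around.

Things in the scene. Friction and masses are not known exactly. Their poses are not given: they have to be found in the camera images.
- gauge: fixed indexing depth gauge: cream base 170 x 370 x 50 mm (x, y, z) with a carriage on it. Origin at table height under the base, z up, -x side towards the robot; the carriage travels to its +y. In this frame the rod axis is at x=0, y=60 mm; the lever's hinge line (along x) at y=-135, z=85, lever reaching to -y; a column 175 mm high at y=175 carries the rod's arm (top z=172)
- shield_edge (a point): middle of the lower -x edge of the clear chip shield: a rigid see-through plate with dark edges that covers the whole lever, 95 mm (x, from this edge to +x) by 185 mm (y), underside 218 mm above the table, two posts at its +x side. Its edge overhangs the pad: reach the pad from under this edge, tool leaning back to the robot 35 to 45 degrees, fingers pointing down and to the gauge's +x
- carriage: steel carriage 90 x 130 mm with the lock body clamped on it; axes as the gauge; origin at the height of the base's top; slides along the gauge's y. A row of five cross pins at 20 mm pitch on its -x edge is its ratchet rack. Stays where it is left (friction 6 N); only the lever may move it
- bore_mouth (a point): centre of the mouth of the only bore of the lock body, in its top face, 115 mm above the table. The lock body is a brass block 60 x 90 x 40 mm (x, y, z), the bore upright in its middle, 22 mm wide; it moves with the carriage and starts 26 to 76 mm short of the rod axis (on the gauge's -y side of it)
- bore_bottom (a point): centre of the floor of the bore, 16 to 34 mm below the mouth, different each time; axes as the gauge
- lever (a joint): index lever, rad: 0 = up (its spring returns it by itself), 0.45 = fully down on its stop. Pressing moves the carriage towards the rod, returning does not. A full stroke is one notch, 20 mm; the first one takes it to the next notch it catches, 4 to 24 mm on. 2 to 4 strokes are needed; one notch puts the bore exactly under the rod. Takes 3 N at first, about 8 N at the end
- lever_pad (a point): centre of the top face of the lever's black end pad (34 mm in x, 40 mm along the lever, 12 mm thick), to be pressed down with closed fingers; 110 mm from the hinge line. 115 mm above the table at rest; sinks 49 mm in a full press, nearly straight down (within 5 mm). Moves with the lever
- depth_rod: the depth rod, a steel rod 14 mm thick, 100 mm long, under a round black knob 42 mm wide and 20 mm high, sliding upright in the arm. Origin at its lower tip, axes as the gauge. Starts raised, the tip 12 mm above the lock body; travels up to 50 mm down; stays where it is left (friction 4 N, pushed down with about 3 N)
- rod_tip (a point): centre of the rod's lower end face
- rod_knob (a point): centre of the flat top of the rod's knob, 120 mm above the rod's tip, 247 mm above the table when raised; push down here, from above, with closed fingers
- key_a: bystander: flat steel key 90 mm, lying on the table on the robot's side of the gauge
- padlock: bystander: steel padlock 100 x 60 x 28 mm, lying
- screwdriver: bystander: screwdriver with wooden handle, about 200 mm, lying across on the robot's side of the gauge
- brush: bystander: hand brush lying behind the gauge
- oil_bottle: bystander: small grey bottle 50 mm wide, 130 mm high, standing behind the gauge
- mug: bystander: white mug 80 mm wide, 90 mm high, to the left
- blank_tray: bystander: grey open tray 130 x 170 x 40 mm, to the right
- jar: bystander: glass jar 64 mm wide, 80 mm high, standing behind the gauge

How it is judged:
By the outcome, as a careful person would: the job done as asked, in the order asked, and still so for the second after the job is handed in, with the robot touching nothing.
It also fails if it takes over 51 s, if anything falls off the work surface, if the arm or the gripper's body presses on something with over 40 N, if the wrist force passes 120 N, or if a joint passes its speed limit or range.

### The arm

A 6-joint arm with a two-finger parallel gripper is mounted at the origin on the work surface. World frame = base frame: x ahead of the robot, y to its left, z up, the work surface at z = 0. Lengths are in m, angles in degrees, forces in N, time in s.
With the tool pointing down it reaches from about 0.275 to 0.75 m from the base axis. Payload 10.2 kg.
Tool frame: the origin (TCP) lies midway between the tips of the shut fingers; the grasp point (between the pads) lies 19 mm behind it; x points along the fingers, y is the direction in which the jaws open and shut, and the axes are right-handed (so a half turn about x gives the same grasp; the last joint's range is limited). The gripper opens to 88 mm and grips with 3 to 60 N. Pads are 18 mm wide; open, the fingers measure 123 mm over their backs; the gripper's body (75 mm by 187 mm) begins 45 mm behind the grasp point.
Start: joints at [-76.914, 17.928, 85.812, -0, 76.261, -12.8], TCP at [0.229, -0.472, 0.239] pointing down, gripper open.
Joint ranges: [-168.41, 168.41], [-55.51, 124.54], [10.69, 146.95], [-70.63, 250.63], [1, 178], [-165.06, 165.06]. Speed limits (degrees/s): [136.94, 136.94, 172.46, 180, 180, 180].

### API

Orientations are given as a 3x3 rotation matrix whose columns are the frame's x, y, z axes.
In Python, from cell import manip gives the robot as it stands. The module is installed in compiled form; this text tells all that it offers.
- The arm moves only by the tool step_arm, never from a script. Its argument "steps" is text: rows parted by semicolons, each of 7 numbers parted by spaces: the shift along the tool's x, y, z in m, then the turn, a rotation vector about the tool's x, y, z in rad, then the opening in per cent of the stroke, from 0 (shut) to 100 (fully open). A call has 1 to 20 rows; each row is the pose to reach, as a shift and turn from the pose commanded when the call began, along the tool's axes at that moment; what a row does not reach only later rows make up. A row lasts 1/10 s, in which the tool goes at most 50 mm and 8.59 degrees, less where a joint would pass 70% of its speed; a pose out of reach is approached as far as the arm can. A call with a gripper value outside its range is refused whole. The fingers move at their own pace and stop on an object; "grip_force" is the grip in N (left out, the last holds). Time passes only in rows, so rows that repeat a pose let the fingers close. It gives the time, the measured TCP pose, the force and the opening at its end, in the units of the state.
- manip.get_obs(): the state, without advancing time (a new reading comes with each control period).
- manip.get_image(name): name is "side" or "top"; returns the picture (384x512x3 uint8, red, green, blue); there is no depth.
- manip.get_calibration(name): a dict with "fov_y" (degrees; the focal length in pixels is half the picture's height over the tangent of half this angle, whatever the lens; pixels are square), "cx", "cy" (the principal point, pixels), "origin" and "attitude" of the camera in the world. Camera axes: x right, y up, looking along -z (the intrinsics and any distortion apply to the point x, -y, -z); pixel columns grow to the right and rows downward; lengths in m; the calibration is good to about 2 mm. A picture is of the moment at which its call begins. get_calibration takes no time and is no camera call.
- manip.close_job(): hands the job in, once; it reports no verdict.
Trained networks look in the newest picture that a camera, given by its name, has taken for a name from the list of things; names that differ only in an ending like _2 or _b are one class to them, and where a whole thing is asked for, a point or a joint stands for the part that bears it (a point fixed in the world has none). Each returns a list of dicts, best first, with "p" (0 to 1); they miss things now and then, are a little off and sometimes report something else, mostly with a low value. They report only what shows in the picture. A call takes as long as a camera call.
- manip.spot_in(camera, target): "xy" ([column, row] in pixels, amid what is visible of it).
- manip.cut_out(camera, target): "pixels" (384x512 bool, what is visible of it) and "xy" ([column, row] in pixels, amid what is visible of it).
The state is a dict: "t": time; "joint_positions": joint angles; "qd": joint speeds; "joint_efforts": joint torques, N m; "ee_pos": TCP position; "eef_rot": TCP orientation; "contact_force": force on the tool from outside, world axes, zero at the start; "wrist_torque": the same for the moment, N m; "width": opening from 0.0 (shut) to 1.0 (fully open).
Only numpy, scipy, OpenCV 4.12 (cv2) and the standard library are available. Lean on these libraries where they do the work, as an engineer would, in place of code of your own. Each camera call takes 0.05 s, during which the arm holds its last target.

## Working session

There is one attempt and no reset: what is moved stays moved. The work goes in short steps, Python scripts to look and compute and a tool call to move; the robot and the scene stay as the last step left them, time stands still between calls to the robot, and variables do not carry over. Pictures are saved under pics/ and viewed, and the job is handed in when it is done.

Besides the shell and the picture viewer there is one more tool, called after "Emit:" by a JSON object that holds its "op" and its "data", one argument or row to a line. step_arm: Moves the arm, as the interface text tells. Its arguments: {"type":"object","properties":{"steps":{"type":"string"},"grip_force":{"type":"number"}},"required":["steps"]}

```bash
mkdir -p pics; python3 - <<'E'
from cell import manip
import cv2,numpy as np
for c in("side","top"):
    im=manip.get_image(c); cv2.imwrite(f"pics/{c}0.png",cv2.resize(im[:,:,::-1],(768,576)))
    k=manip.get_calibration(c); print(c,k)
    for n in("gauge","shield_edge","lever_pad","bore_mouth","rod_knob","carriage","rod_tip"):
        print(n,[(np.round(d['xy'],1),round(d['p'],2)) for d in manip.spot_in(c,n)[:3]])
o=manip.get_obs(); print(o)
E
```

```text
side {'fov_y': 49.72031320649621, 'cx': 255.4256611178218, 'cy': 189.57031044201278, 'origin': array([0.03848521, 0.85992594, 0.80762594]), 'attitude': array([[-0.86620046,  0.27519712, -0.41708909],
       [-0.49969457, -0.47945924,  0.72140431],
       [-0.00144883,  0.8332979 ,  0.55282232]])}
gauge [(array([248.9, 210.3]), 0.68)]
shield_edge [(array([249.1, 210.1]), 0.87)]
lever_pad [(array([289.1, 172.7]), 0.79), (array([248.9, 284.4]), 0.48)]
bore_mouth [(array([246.7, 209.1]), 0.76)]
rod_knob [(array([236.4, 170.6]), 0.77)]
carriage [(array([248.4, 211.3]), 0.93)]
rod_tip [(array([237.8, 174.2]), 0.5)]
top {'fov_y': 45.804976575473596, 'cx': 259.6469245759695, 'cy': 192.59142723628943, 'origin': array([ 0.37565127, -0.02005756,  1.4863101 ]), 'attitude': array([[-1.69975649e-04,  9.93761063e-01, -1.11529914e-01],
       [-9.99974956e-01,  6.20178697e-04,  7.04995465e-03],
       [ 7.07513890e-03,  1.11528319e-01,  9.93736070e-01]])}
gauge [(array([254.1, 187.3]), 0.75), (array([265.5, 182.8]), 0.72)]
shield_edge [(array([264.6, 184.6]), 0.82), (array([256.2, 225.2]), 0.25)]
le
[... 328 characters left out ...]
75002197e-04,
        7.62615113e+01, -1.27986437e+01]), 'qd': array([-0.01642625, -0.11547146, -0.06135745, -0.09170724,  0.03605258,
       -0.00295394]), 'joint_efforts': array([ 1.29756248e-03, -4.02085519e+01, -2.52403486e+01,  6.95459079e-02,
        3.19430977e-02, -1.81160132e-06]), 'ee_pos': array([ 0.22918558, -0.47234123,  0.23872197]), 'eef_rot': array([[ 5.96744174e-06,  4.36535995e-01, -8.99686793e-01],
       [ 1.73862299e-05, -8.99686793e-01, -4.36535995e-01],
       [-1.00000000e+00, -1.30371583e-05, -1.29585437e-05]]), 'contact_force': array([-0.34017038,  0.05319307, -1.05967165]), 'wrist_torque': array([ 0.05879868, -0.02767114, -0.00559036]), 'width': 0.9981083122651709}
```

View pics/side0.png

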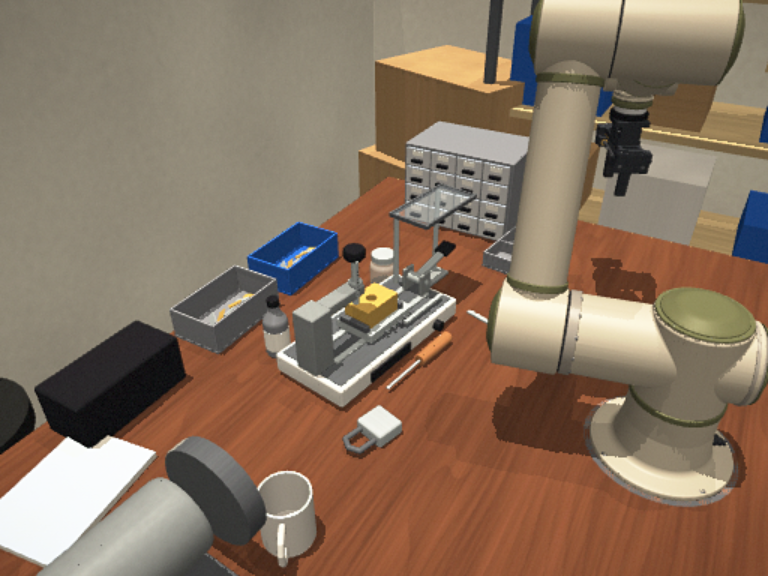

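View pics/top0.png

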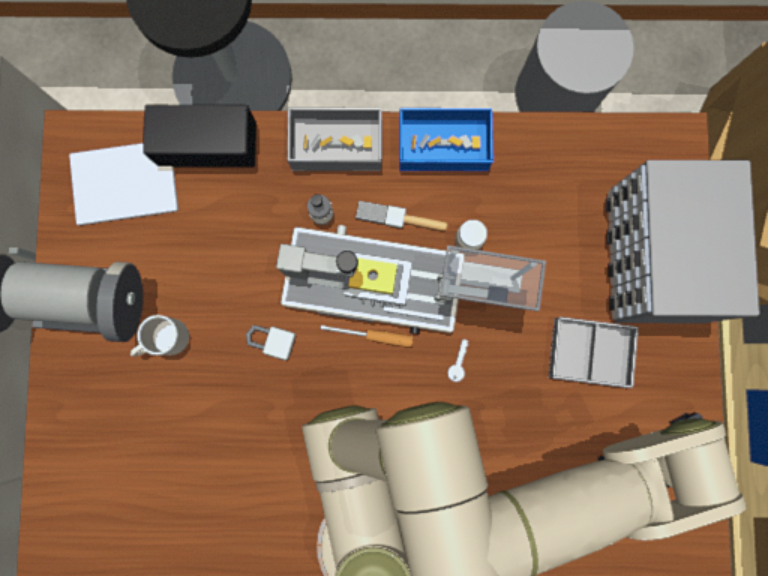

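```bash
python3 - <<'E'
from cell import manip
import cv2
a=cv2.imread("pics/top0.png")
import numpy as np
im=manip.get_image("top")[:,:,::-1]; cv2.imwrite("pics/topz.png",cv2.resize(im[140:230,180:370],(798,378),interpolation=cv2.INTER_CUBIC))
im=manip.get_image("side")[:,:,::-1]; cv2.imwrite("pics/sidez.png",cv2.resize(im[115:275,175:325],(562,600),interpolation=cv2.INTER_CUBIC))
E
```

```text
(no output)
```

View pics/topz.png

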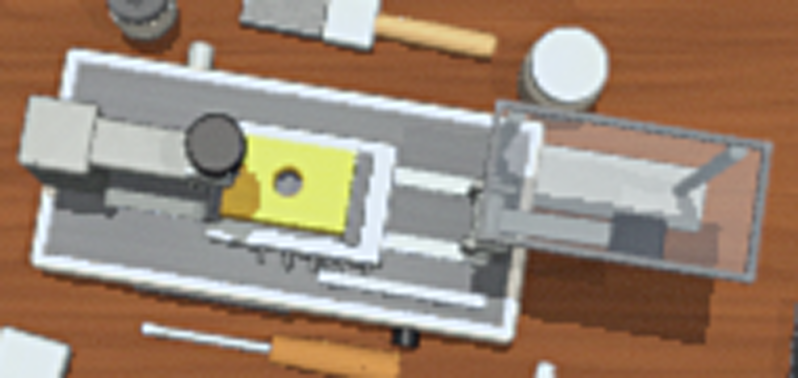

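View pics/sidez.png

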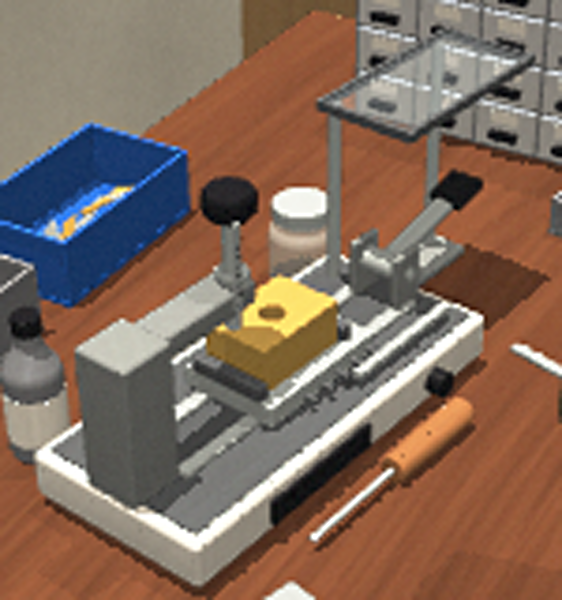

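```bash
cat > h.py <<'E'
import numpy as np
from cell import manip
from scipy.optimize import least_squares
K={c:manip.get_calibration(c) for c in("side","top")}
def proj(c,P):
    k=K[c]; p=(np.atleast_2d(P)-k['origin'])@k['attitude']; f=192/np.tan(np.radians(k['fov_y']/2))
    return np.c_[k['cx']+f*p[:,0]/-p[:,2], k['cy']-f*p[:,1]/-p[:,2]]
def tri(s,t):
    r=least_squares(lambda P:np.r_[(proj("side",P)-s).ravel(),(proj("top",P)-t).ravel()],[.5,0,.1]); return r.x,r.fun
def onz(c,xy,z):
    k=K[c]; f=192/np.tan(np.radians(k['fov_y']/2))
    d=k['attitude']@np.array([(xy[0]-k['cx'])/f,-(xy[1]-k['cy'])/f,-1]); return k['origin']+d*(z-k['origin'][2])/d[2]
def g2w(q,P):
    P=np.atleast_2d(P); c,s=np.cos(q[2]),np.sin(q[2]); return np.c_[q[0]+c*P[:,0]-s*P[:,1],q[1]+s*P[:,0]+c*P[:,1],P[:,2]]
def w2g(q,P):
    P=np.atleast_2d(P)-[q[0],q[1],0]; c,s=np.cos(q[2]),np.sin(q[2]); return np.c_[c*P[:,0]+s*P[:,1],-s*P[:,0]+c*P[:,1],P[:,2]]
E
python3 - <<'E'
from h import *
obs=[("top",(196.7,151.9),(.085,.185,.05)),("top",(187.9,203.1),(-.085,.185,.05)),("top",(301.9,221),(-.085,-.185,.05)),("top",(308.8,169.5),(.085,-.185,.05)),
("side",(228.3,263),(-.085,.185,.05)),("side",(185.1,237.7),(.085,.185,.05)),("side",(304.1,200.9),(-.085,-.185,.05)),
("side",(236.1,164.9),(0,.06,.247)),("top",(231.7,174),(0,.06,.247))]
f=lambda q:np.concatenate([(proj(c,g2w(q,P))-xy).ravel() for c,xy,P in obs])
r=least_squares(f,[.5,0,0],loss='soft_l1'); q=r.x; print("q",q,np.degrees(q[2])); print(f(q).reshape(-1,2).round(1).tolist())
np.save("q.npy",q)
for n,s,t in[("knob",(236.1,164.9),(231.7,174)),("bore",(247.3,198.2),(248.6,183.1)),("pad",(296.9,164.9),(332.4,195)),("shield",(300.6,140.9),(326.9,202.4))]:
    P,e=tri(s,t); print(n,P.round(4),e.round(1),w2g(q,P).round(4))
for c,xy in(("side",(247.3,198.2)),("top",(248.6,183.1))): print(w2g(q,onz(c,xy,.115)).round(4))
for c,xy in(("side",(296.9,164.9)),("top",(332.4,195))): print('pad',w2g(q,onz(c,xy,.115)).round(4))
for c,xy in(("side",(300.6,140.9)),("top",(326.9,202.4))): print('sh',w2g(q,onz(c,xy,.218)).round(4))
E
```

```text
q [ 0.55665824  0.00386482 -0.15321731] -8.778705416288473
[[-0.6, -0.2], [-0.8, 0.7], [0.7, 0.7], [1.3, -0.3], [0.7, -2.0], [-0.8, -2.8], [1.9, -2.7], [-2.4, 2.2], [-5.5, 0.1]]
knob [0.567  0.0485 0.2459] [ 0.2  0.  -0.1 -0.2] [[0.0034 0.0457 0.2459]]
bore [0.5598 0.0043 0.1125] [ 0.3  0.  -0.1 -0.3] [[0.003  0.0009 0.1125]]
pad [ 0.5221 -0.2525  0.1074] [-0.4 -0.   0.1  0.3] [[ 0.005  -0.2586  0.1074]]
shield [ 0.4933 -0.2162  0.2197] [ 1.3  0.1 -0.4 -1.1] [[-0.0291 -0.2272  0.2197]]
[[0.0016 0.004  0.115 ]]
[[0.0019 0.0003 0.115 ]]
pad [[-0.0032 -0.2481  0.115 ]]
pad [[ 0.0049 -0.2569  0.115 ]]
sh [[-0.0237 -0.2284  0.218 ]]
sh [[-0.0316 -0.229   0.218 ]]
```

```bash
python3 - <<'E'
from h import *
obs=[("top",(196.7,151.9),(.085,.185,.05)),("top",(187.9,203.1),(-.085,.185,.05)),("top",(301.9,221),(-.085,-.185,.05)),("top",(308.8,169.5),(.085,-.185,.05)),
("side",(228.3,263),(-.085,.185,.05)),("side",(185.1,237.7),(.085,.185,.05)),("side",(304.1,200.9),(-.085,-.185,.05)),
("side",(236.1,164.9),(0,.06,.247)),("top",(231.7,174),(0,.06,.247)),("side",(296.9,164.9),(0,-.245,.115)),("top",(332.4,195),(0,-.245,.115))]
def f(q):
    return np.concatenate([(proj(c,g2w(q,np.array(P)+(np.r_[q[3:5],0] if abs(P[0])>.05 else 0)))-xy).ravel() for c,xy,P in obs])
r=least_squares(f,[.5,0,0,0,0],loss='soft_l1'); q=r.x; print("q",q.round(4),np.degrees(q[2])); print(f(q).reshape(-1,2).round(1).tolist())
np.save("q.npy",q[:3])
for n,s,t in[("knob",(236.1,164.9),(231.7,174)),("bore",(247.3,198.2),(248.6,183.1)),("pad",(296.9,164.9),(332.4,195)),("shield",(300.6,140.9),(326.9,202.4))]:
    P,e=tri(s,t); print(n,P.round(4),e.round(1),w2g(q,P).round(4))
E
```

```text
q [ 0.5576 -0.0093 -0.1499 -0.0034  0.0159] -8.588085103586861
[[-1.7, -0.1], [-1.7, 0.9], [-0.1, 0.5], [0.3, -0.5], [0.3, -1.3], [-1.4, -2.0], [1.4, -2.3], [0.0, -0.1], [-0.7, -0.1], [-0.1, -1.8], [0.3, 0.4]]
knob [0.567  0.0485 0.2459] [ 0.2  0.  -0.1 -0.2] [[0.0006 0.0586 0.2459]]
bore [0.5598 0.0043 0.1125] [ 0.3  0.  -0.1 -0.3] [[1.000e-04 1.380e-02 1.125e-01]]
pad [ 0.5221 -0.2525  0.1074] [-0.4 -0.   0.1  0.3] [[ 0.0012 -0.2457  0.1074]]
shield [ 0.4933 -0.2162  0.2197] [ 1.3  0.1 -0.4 -1.1] [[-0.0328 -0.2142  0.2197]]
```

```bash
cat >> h.py <<'E'
from scipy.spatial.transform import Rotation as Ro
def Rt(q,lean):
    a=np.radians(lean); g=np.array([np.cos(q[2]),np.sin(q[2]),0]); x=np.sin(a)*g+np.cos(a)*np.array([0,0,-1.]); y=-np.array([-np.sin(q[2]),np.cos(q[2]),0])
    return np.c_[x,y,np.cross(x,y)]
def row(P,R,o=None):
    o=o or manip.get_obs(); R0=o['eef_rot']; return (R0.T@(np.ravel(P)-o['ee_pos'])).round(4), Ro.from_matrix(R0.T@R).as_rotvec().round(4)
E
python3 - <<'E'
from h import *
q=np.load("q.npy"); R=Rt(q,45); T=g2w(q,(-.003,-.245,.1214))[0]; P=T-R[:,0]*.13
print(T,P,R.round(3)); print(row(P,R)); print(row(P+[-.03,0,.06],R))
E
```

```text
[ 0.51807914 -0.25115149  0.1214    ] [ 0.42718596 -0.23742453  0.21332388] [[ 0.699 -0.149 -0.699]
 [-0.106 -0.989  0.106]
 [-0.707 -0.    -0.707]]
(array([ 0.0254, -0.1249, -0.2807]), array([0.57  , 0.7611, 0.2361]))
(array([-0.0346, -0.138 , -0.2537]), array([0.57  , 0.7611, 0.2361]))
```

Emit:
{"op": "step_arm", "data": {
  "steps": "-0.035 -0.138 -0.254 0.57 0.761 0.236 0;-0.035 -0.138 -0.254 0.57 0.761 0.236 0;-0.035 -0.138 -0.254 0.57 0.761 0.236 0;-0.035 -0.138 -0.254 0.57 0.761 0.236 0;-0.035 -0.138 -0.254 0.57 0.761 0.236 0;-0.035 -0.138 -0.254 0.57 0.761 0.236 0;-0.035 -0.138 -0.254 0.57 0.761 0.236 0;-0.035 -0.138 -0.254 0.57 0.761 0.236 0;-0.035 -0.138 -0.254 0.57 0.761 0.236 0;-0.035 -0.138 -0.254 0.57 0.761 0.236 0;-0.035 -0.138 -0.254 0.57 0.761 0.236 0;-0.035 -0.138 -0.254 0.57 0.761 0.236 0"
}}

```text
t: 2.1
ee_pos: [0.3975, -0.2377, 0.2738]
eef_rot: [[0.699, -0.149, -0.7], [-0.105, -0.989, 0.106], [-0.708, 0.0, -0.707]]
contact_force: [-0.3, -0.1, 0.7]
width: 0.006
```

Reached as asked. Check where the fingers are relative to the shield and pad.

```bash
python3 - <<'E'
from h import *
import cv2
q=np.load("q.npy"); R=Rt(q,45); T=g2w(q,(-.003,-.245,.1214))[0]
o=manip.get_obs(); print(o['joint_positions'].round(1),o['t'])
for b in(.13,.02,.008): print(b,row(T-R[:,0]*b,R,o))
S=manip.get_image("side")[:,:,::-1].copy();U=manip.get_image("top")[:,:,::-1].copy()
for c,im in(("side",S),("top",U)):
    for P in (o['ee_pos'],T):
        x=proj(c,P)[0]; print(c,x); 
cv2.imwrite("pics/s1.png",cv2.resize(S[60:270,170:420],(750,630)[:2])[:600]);cv2.imwrite("pics/t1.png",cv2.resize(U[120:270,180:380],(800,600)))
E
```

```text
[-65.5  -8.9 121.   49.2  51.4   6.7] 2.1
0.13 (array([ 0.0635, -0.0048,  0.022 ]), array([0.0001, 0.0006, 0.    ]))
0.02 (array([ 0.1735, -0.0047,  0.0219]), array([0.0001, 0.0006, 0.    ]))
0.008 (array([ 0.1855, -0.0047,  0.0219]), array([0.0001, 0.0006, 0.    ]))
side [335.27593249 129.1903596 ]
side [297.66696531 161.7027598 ]
top [338.25330942 235.32703487]
top [332.88753983 196.17400783]
```

View pics/s1.png

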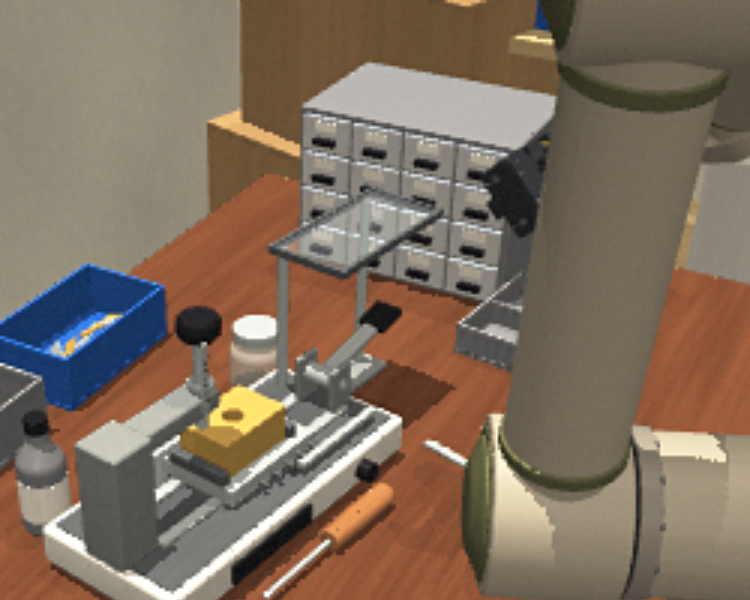

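View pics/t1.png

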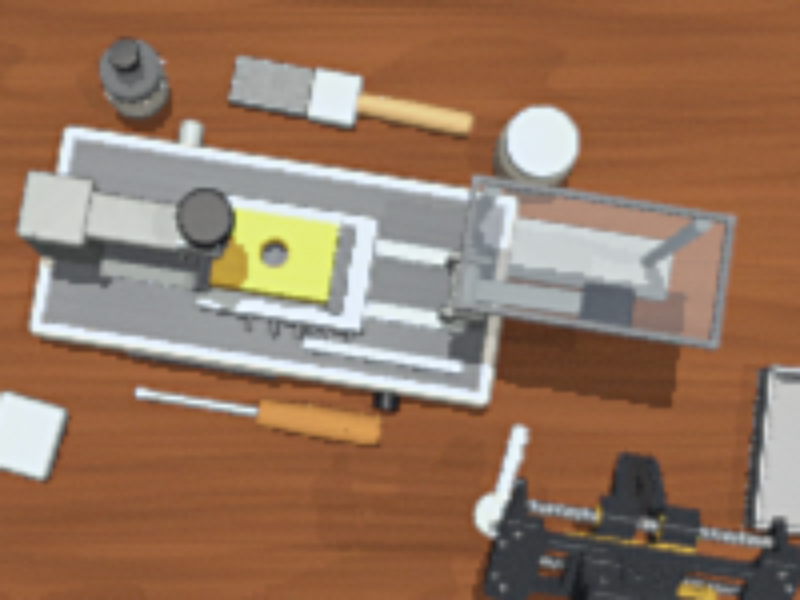

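Emit:
{"op": "step_arm", "data": {
  "steps": "0.03 -0.005 0.022 0 0 0 0;0.065 -0.005 0.022 0 0 0 0;0.1 -0.005 0.022 0 0 0 0;0.13 -0.005 0.022 0 0 0 0;0.155 -0.005 0.022 0 0 0 0;0.175 -0.005 0.022 0 0 0 0;0.18 -0.005 0.022 0 0 0 0;0.18 -0.005 0.022 0 0 0 0"
}}

```text
t: 3.0
ee_pos: [0.5087, -0.2488, 0.1305]
eef_rot: [[0.699, -0.149, -0.7], [-0.105, -0.989, 0.106], [-0.708, -0.001, -0.707]]
contact_force: [0.4, 0.3, 1.9]
width: 0.007
```

```bash
python3 - <<'E'
from h import *
import cv2
q=np.load("q.npy")
o=manip.get_obs(); print(o['joint_positions'].round(1),o['t'],w2g(q,o['ee_pos']))
S=manip.get_image("side")[:,:,::-1].copy();U=manip.get_image("top")[:,:,::-1].copy()
cv2.imwrite("pics/s2.png",cv2.resize(S[110:210,250:400],(800,533)));cv2.imwrite("pics/t2.png",cv2.resize(U[150:240,270:380],(733,600)))
E
```

```text
[-50.4  18.2 117.7  76.3  29.1 -16.7] 3.0 [[-0.01264365 -0.24411505  0.13053285]]
```

View pics/s2.png

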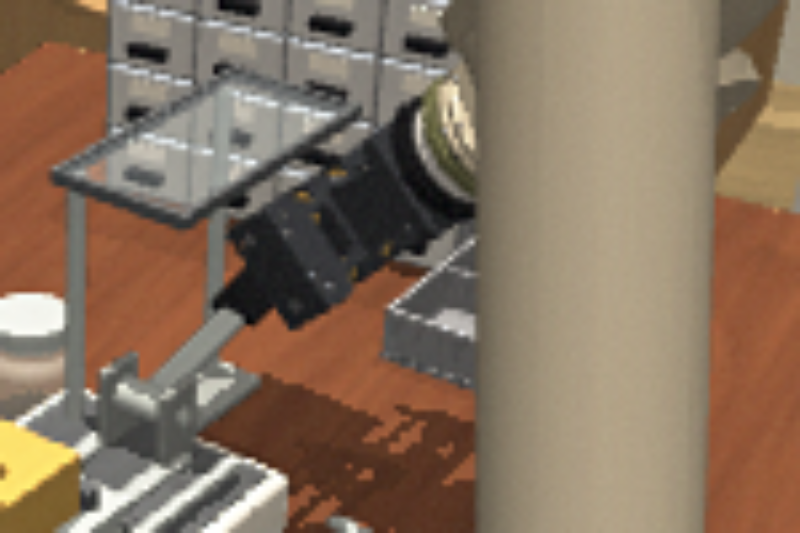

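View pics/t2.png

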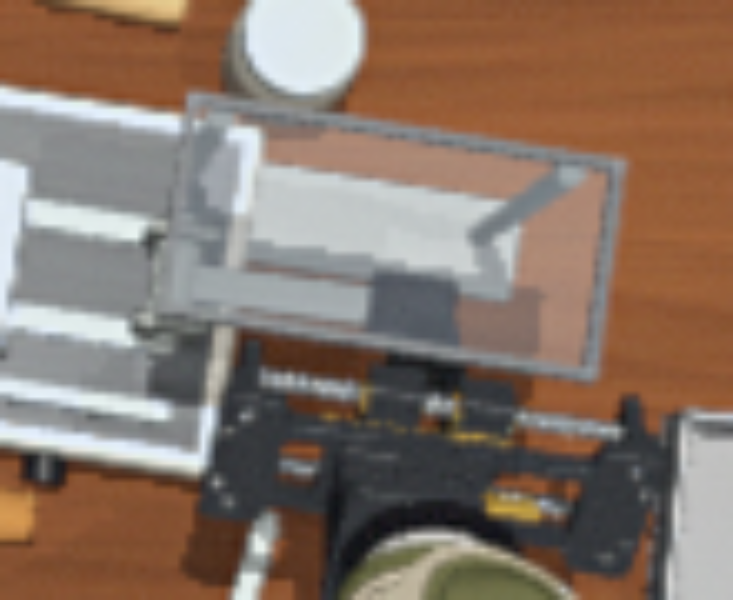

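Emit:
{"op": "step_arm", "data": {
  "steps": "0.007 -0.001 -0.007 0 0 0 0;0.014 -0.001 0 0 0 0 0;0.0212 -0.001 0.0071 0 0 0 0;0.0283 -0.001 0.0141 0 0 0 0;0.0354 -0.001 0.0212 0 0 0 0;0.0354 -0.001 0.0212 0 0 0 0"
}}

```text
t: 3.7
ee_pos: [0.5192, -0.2504, 0.0914]
eef_rot: [[0.7, -0.151, -0.698], [-0.107, -0.989, 0.106], [-0.706, 0.001, -0.708]]
contact_force: [0.3, -3.5, 4.7]
width: 0.004
```

```bash
python3 - <<'E'
from h import *
import cv2
q=np.load("q.npy")
o=manip.get_obs(); print(o['joint_positions'].round(1),o['t'],w2g(q,o['ee_pos']),o['contact_force'])
S=manip.get_image("side")[:,:,::-1].copy()
cv2.imwrite("pics/s3.png",cv2.resize(S[110:210,250:400],(800,533)))
E
```

```text
[-49.3  24.  117.6  87.8  27.5 -28.7] 3.7 [[-0.00199155 -0.24413676  0.09136717]] [ 0.34188677 -3.5436697   4.71500673]
```

View pics/s3.png

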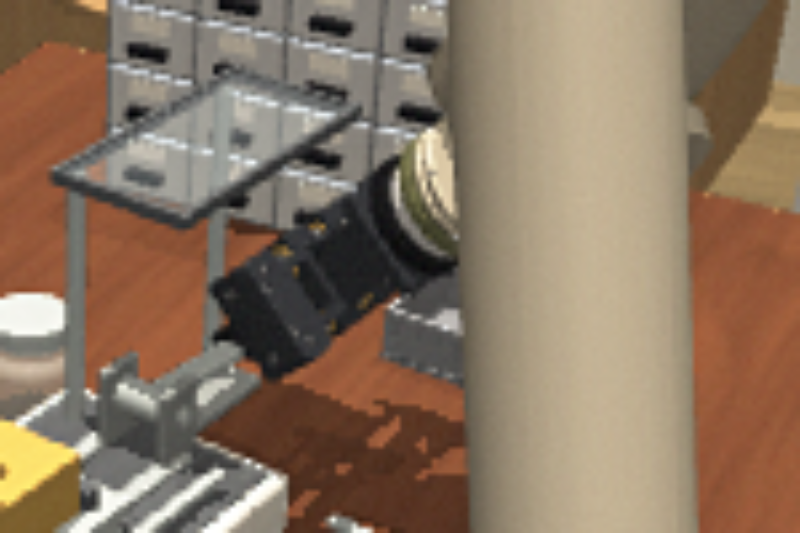

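Emit:
{"op": "step_arm", "data": {
  "steps": "0.0035 0 0.0035 0 0 0 0;0.007 0 0.007 0 0 0 0;0.0106 0 0.0106 0 0 0 0;0.0127 0 0.0127 0 0 0 0;0.0127 0 0.0127 0 0 0 0"
}}

```text
t: 4.25
ee_pos: [0.5195, -0.2495, 0.0738]
eef_rot: [[0.701, -0.148, -0.698], [-0.105, -0.989, 0.105], [-0.705, -0.0, -0.709]]
contact_force: [0.3, -0.6, 7.1]
width: 0.007
```

Emit:
{"op": "step_arm", "data": {
  "steps": "0.0014 0 0.0014 0 0 0 0;0.0028 0 0.0028 0 0 0 0;0.0042 0 0.0042 0 0 0 0;0.0042 0 0.0042 0 0 0 0"
}}

```text
t: 4.65
ee_pos: [0.5205, -0.2496, 0.0712]
eef_rot: [[0.706, -0.147, -0.693], [-0.105, -0.989, 0.103], [-0.701, 0.001, -0.714]]
contact_force: [-22.8, 7.7, 44.3]
width: 0.004
```

Emit:
{"op": "step_arm", "data": {
  "steps": "-0.007 0 -0.007 0 0 0 0;-0.014 0 -0.014 0 0 0 0;-0.022 0 -0.02 0 0 0 0;-0.03 0 -0.025 0 0 0 0;-0.039 0 -0.03 0 0 0 0;-0.0475 0 -0.036 0 0 0 0;-0.0475 0 -0.036 0 0 0 0;-0.0475 0 -0.036 0 0 0 0"
}}

```text
t: 5.45
ee_pos: [0.5106, -0.2479, 0.1256]
eef_rot: [[0.699, -0.149, -0.7], [-0.105, -0.989, 0.105], [-0.708, -0.0, -0.707]]
contact_force: [0.3, 0.3, -0.4]
width: 0.006
```

```bash
cat > look.py <<'E'
from h import *
import cv2,sys
q=np.load("q.npy")
o=manip.get_obs(); print(o['t'],w2g(q,o['ee_pos']).round(4),o['contact_force'].round(1))
S=manip.get_image("side")[:,:,::-1].copy();U=manip.get_image("top")[:,:,::-1].copy()
n=sys.argv[1]
a=cv2.resize(S[140:240,200:320],(480,400),interpolation=cv2.INTER_CUBIC); b=cv2.resize(U[150:210,210:300],(600,400),interpolation=cv2.INTER_CUBIC)
cv2.imwrite(f"pics/{n}s.png",a);cv2.imwrite(f"pics/{n}t.png",b)
for c,im in(("side",S),("top",U)):
    for d in manip.spot_in(c,"bore_mouth")[:2]: print(c,d['xy'].round(1) if hasattr(d['xy'],'round') else d['xy'],round(d['p'],2),w2g(q,onz(c,d['xy'],.115)).round(4))
E
python3 look.py A
```

```text
5.45 [[-0.0109 -0.2429  0.1256]] [ 0.3  0.3 -0.4]
side [246.6, 213.3] 0.71 [[-0.0467  0.075   0.115 ]]
side [253.2, 173.5] 0.45 [[ 0.0723 -0.1022  0.115 ]]
top [251.5, 184.3] 0.63 [[-0.0033  0.0039  0.115 ]]
```

```bash
python3 -c "
import cv2,numpy as np
a=cv2.imread('pics/As.png');b=cv2.imread('pics/At.png')
cv2.imwrite('pics/A.png',np.hstack([a[:,:300],b[:,:500]]))"
```

```text
(no output)
```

View pics/A.png

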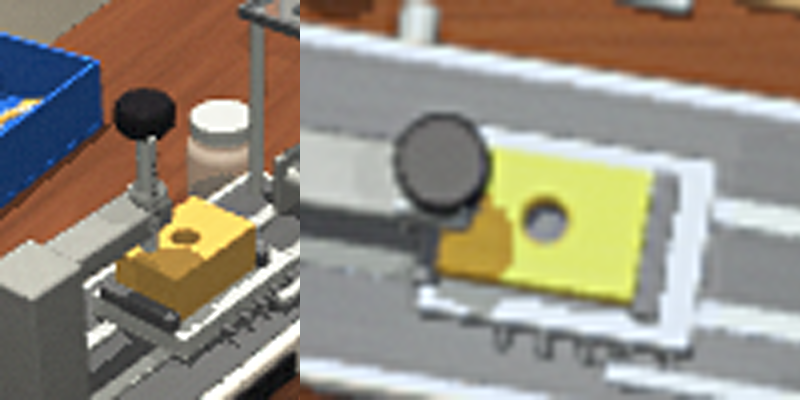

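```bash
python3 - <<'E'
from h import *
q=np.load("q.npy")
for n,s,t in[("b0",(247.3,198.2),(248.6,183.1)),("b1",(246.25,199.0),(246.9,183.0)),("knob",(200+145/4-.1,165),(231.7,174))]:
    P,e=tri(s,t); print(n,w2g(q,P).round(4),w2g(q,onz("side",s,.115)).round(4),w2g(q,onz("top",t,.115)).round(4),e.round(1))
E
```

```text
b0 [[1.000e-04 1.380e-02 1.125e-01]] [[-0.0013  0.0169  0.115 ]] [[-0.001   0.0132  0.115 ]] [ 0.3  0.  -0.1 -0.3]
b1 [[-0.0003  0.019   0.1127]] [[-0.0015  0.022   0.115 ]] [[-0.0015  0.0183  0.115 ]] [ 0.3  0.  -0.2 -0.3]
knob [[0.0006 0.0586 0.2456]] [[ 0.1507 -0.1093  0.115 ]] [[0.0189 0.0684 0.115 ]] [ 0.2  0.  -0.1 -0.2]
```

Emit:
{"op": "step_arm", "data": {
  "steps": "0.0057 0 -0.0057 0 0 0 0;0.0127 0 0.0014 0 0 0 0;0.0198 0 0.0085 0 0 0 0;0.0269 0 0.0156 0 0 0 0;0.034 0 0.0227 0 0 0 0;0.0396 0 0.0283 0 0 0 0;0.043 0 0.0317 0 0 0 0;0.0457 0 0.0344 0 0 0 0;0.0457 0 0.0344 0 0 0 0;0.0457 0 0.0344 0 0 0 0"
}}

```text
t: 6.65
ee_pos: [0.5204, -0.2506, 0.0721]
eef_rot: [[0.703, -0.149, -0.695], [-0.107, -0.989, 0.104], [-0.703, 0.001, -0.711]]
contact_force: [-10.2, 1.8, 25.5]
width: 0.003
```

Emit:
{"op": "step_arm", "data": {
  "steps": "-0.007 0 -0.007 0 0 0 0;-0.014 0 -0.014 0 0 0 0;-0.022 0 -0.02 0 0 0 0;-0.03 0 -0.025 0 0 0 0;-0.039 0 -0.03 0 0 0 0;-0.0457 0 -0.0344 0 0 0 0;-0.0457 0 -0.0344 0 0 0 0;-0.0457 0 -0.0344 0 0 0 0"
}}

```text
t: 7.45
ee_pos: [0.511, -0.2483, 0.1257]
eef_rot: [[0.699, -0.149, -0.699], [-0.105, -0.989, 0.106], [-0.707, -0.0, -0.707]]
contact_force: [0.8, 0.7, -0.1]
width: 0.002
```

```bash
python3 look.py B >/dev/null; python3 -c "
import cv2,numpy as np
a=cv2.imread('pics/Bs.png');b=cv2.imread('pics/Bt.png')
cv2.imwrite('pics/B.png',np.hstack([a[:,:300],b[:,:500]]))"
```

```text
(no output)
```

View pics/B.png

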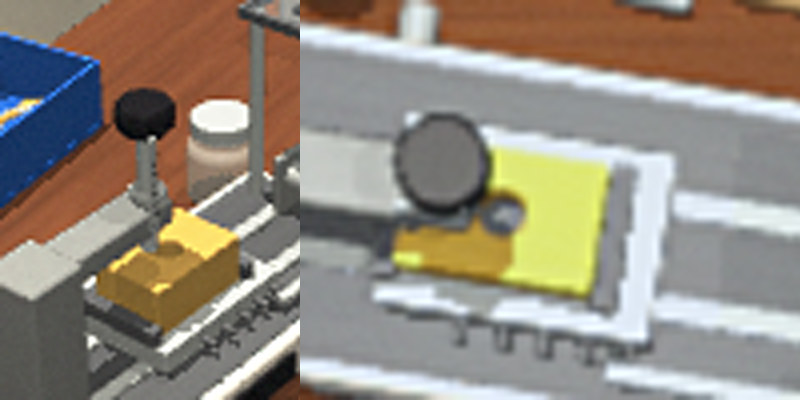

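Emit:
{"op": "step_arm", "data": {
  "steps": "0.0057 0 -0.0057 0 0 0 0;0.0127 0 0.0014 0 0 0 0;0.0198 0 0.0085 0 0 0 0;0.0269 0 0.0156 0 0 0 0;0.034 0 0.0227 0 0 0 0;0.0396 0 0.0283 0 0 0 0;0.043 0 0.0317 0 0 0 0;0.0457 0 0.0344 0 0 0 0;0.0457 0 0.0344 0 0 0 0;0.0457 0 0.0344 0 0 0 0"
}}

```text
t: 8.65
ee_pos: [0.5204, -0.2507, 0.0721]
eef_rot: [[0.703, -0.149, -0.695], [-0.107, -0.989, 0.104], [-0.703, 0.001, -0.711]]
contact_force: [-11.2, 1.5, 24.7]
width: 0.006
```

Emit:
{"op": "step_arm", "data": {
  "steps": "-0.007 0 -0.007 0 0 0 0;-0.014 0 -0.014 0 0 0 0;-0.022 0 -0.02 0 0 0 0;-0.03 0 -0.025 0 0 0 0;-0.039 0 -0.03 0 0 0 0;-0.0457 0 -0.0344 0 0 0 0;-0.0457 0 -0.0344 0 0 0 0;-0.0457 0 -0.0344 0 0 0 0"
}}

```text
t: 9.45
ee_pos: [0.5109, -0.2484, 0.1257]
eef_rot: [[0.699, -0.149, -0.699], [-0.105, -0.989, 0.106], [-0.707, 0.0, -0.707]]
contact_force: [0.3, -0.3, 0.3]
width: 0.002
```

```bash
python3 look.py C >/dev/null; python3 -c "
import cv2,numpy as np
a=cv2.imread('pics/Cs.png');b=cv2.imread('pics/Ct.png')
cv2.imwrite('pics/C.png',np.hstack([a[:,:300],b[:,:500]]))"
```

```text
(no output)
```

View pics/C.png

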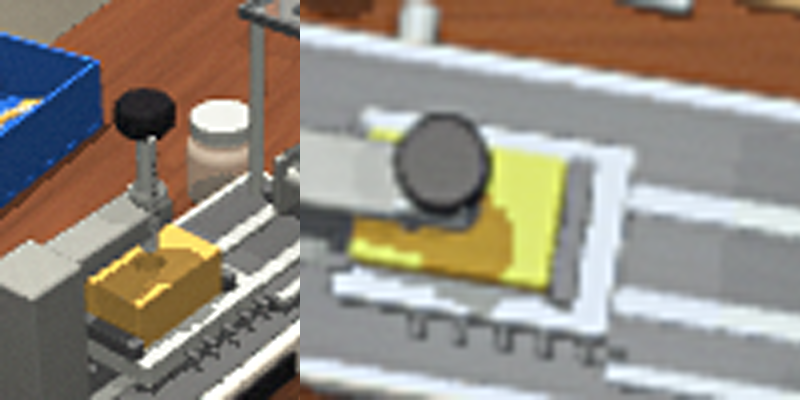

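```bash
python3 - <<'E'
from h import *
q=np.load("q.npy")
print(w2g(q,onz("side",(238.5,205.7),.115)), proj("side",g2w(q,(0,.0595,.115))))
R=Ro.from_matrix(Rt(q,0)).as_matrix()
o=manip.get_obs();K,_=tri((236.1,164.9),(231.7,174)); print(K,o['joint_positions'].round(1),o['t'])
# retreat then over knob, pointing down
B=o['ee_pos']-o['eef_rot'][:,0]*.15
print('back',B); print('over',row(np.r_[K[:2],.30],R,o)); print('via',row(np.r_[.42,-.05,.32],R,o)); print('upright',row(B+[0,0,.07],R,o),R)
E
```

```text
[[-0.00554631  0.06154511  0.115     ]] [[237.49202537 204.66876391]]
[0.56696588 0.04849721 0.24586838] [-50.1  18.9 117.7  77.7  28.7 -18.1] 9.65
back [ 0.40588885 -0.23246336  0.23159505]
over (array([-0.1154, -0.3019, -0.1312]), array([-2.000e-04, -7.846e-01,  7.000e-04]))
via (array([-0.2219, -0.1826, -0.053 ]), array([-2.000e-04, -7.846e-01,  7.000e-04]))
upright (array([-0.1995, -0.    , -0.0495]), array([-2.000e-04, -7.846e-01,  7.000e-04])) [[ 9.54097912e-18 -1.49329724e-01 -9.88787456e-01]
 [ 0.00000000e+00 -9.88787456e-01  1.49329724e-01]
 [-1.00000000e+00  0.00000000e+00  9.54097912e-18]]
```

Emit:
{"op": "step_arm", "data": {
  "steps": "-0.03 0 0 0 0 0 0;-0.07 0 0 0 0 0 0;-0.11 0 0 0 0 0 0;-0.15 0 0 0 0 0 0;-0.2 0 -0.05 0 -0.15 0 0;-0.2 -0.03 -0.05 0 -0.3 0 0;-0.21 -0.07 -0.05 0 -0.45 0 0;-0.22 -0.11 -0.05 0 -0.6 0 0;-0.222 -0.15 -0.053 0 -0.75 0 0;-0.222 -0.183 -0.053 0 -0.785 0 0;-0.2 -0.22 -0.07 0 -0.785 0 0;-0.17 -0.25 -0.09 0 -0.785 0 0;-0.14 -0.28 -0.11 0 -0.785 0 0;-0.1154 -0.302 -0.131 0 -0.785 0 0;-0.1154 -0.302 -0.131 0 -0.785 0 0;-0.1154 -0.302 -0.131 0 -0.785 0 0;-0.1154 -0.302 -0.131 0 -0.785 0 0"
}}

```text
t: 11.35
ee_pos: [0.5662, 0.0482, 0.3005]
eef_rot: [[0.0, -0.15, -0.989], [-0.0, -0.989, 0.15], [-1.0, -0.0, -0.0]]
contact_force: [0.1, -1.2, 0.2]
width: 0.008
```

```bash
python3 - <<'E'
from h import *
import cv2
q=np.load("q.npy")
o=manip.get_obs(); print(o['joint_positions'].round(1),o['t'],w2g(q,o['ee_pos']))
S=manip.get_image("side")[:,:,::-1].copy();U=manip.get_image("top")[:,:,::-1].copy()
print(proj("side",o['ee_pos']))
cv2.imwrite("pics/s4.png",cv2.resize(S[90:240,180:350],(680,600)));cv2.imwrite("pics/t4.png",cv2.resize(U[110:270,170:380],(787,600)))
E
```

```text
[-6.9 21.6 71.6  0.  86.8 91.7] 11.35 [[-1.76873828e-04  5.82229033e-02  3.00518548e-01]]
[[236.06460532 146.90751789]]
```

View pics/s4.png

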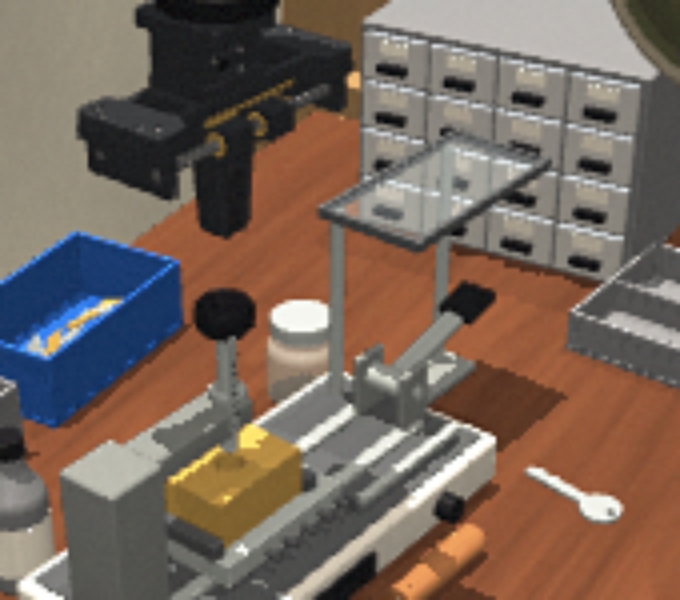

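View pics/t4.png

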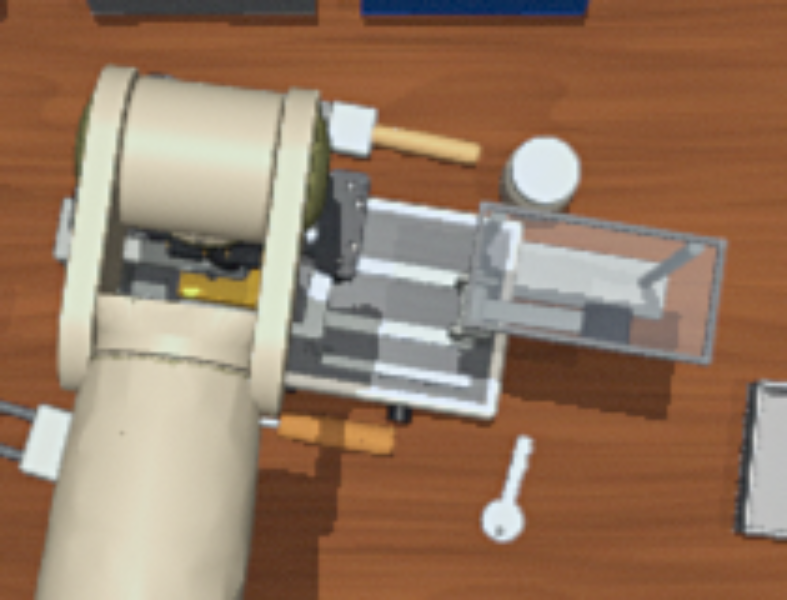

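Emit:
{"op": "step_arm", "data": {
  "steps": "0.02 0 0 0 0 0 0;0.04 0 0 0 0 0 0;0.05 0 0 0 0 0 0;0.053 0 0 0 0 0 0;0.056 0 0 0 0 0 0;0.059 0 0 0 0 0 0;0.062 0 0 0 0 0 0;0.065 0 0 0 0 0 0;0.065 0 0 0 0 0 0"
}}

```text
t: 12.35
ee_pos: [0.5668, 0.0487, 0.2349]
eef_rot: [[0.0, -0.149, -0.989], [0.0, -0.989, 0.149], [-1.0, -0.0, -0.0]]
contact_force: [0.1, -0.5, -0.8]
width: 0.008
```

Emit:
{"op": "step_arm", "data": {
  "steps": "0.003 0 0 0 0 0 0;0.006 0 0 0 0 0 0;0.009 0 0 0 0 0 0;0.011 0 0 0 0 0 0"
}}

```text
t: 12.75
ee_pos: [0.5668, 0.0487, 0.224]
eef_rot: [[0.001, -0.149, -0.989], [0.0, -0.989, 0.149], [-1.0, -0.0, -0.001]]
contact_force: [0.5, -0.5, 2.5]
width: 0.003
```

```bash
python3 - <<'E'
from h import *
import cv2
o=manip.get_obs(); print(o['ee_pos'],o['contact_force'])
S=manip.get_image("side")[:,:,::-1].copy()
cv2.imwrite("pics/s5.png",cv2.resize(S[120:240,190:310],(600,600)))
E
```

```text
[0.56684738 0.04868632 0.22401107] [ 0.48231275 -0.46288027  2.50747329]
```

View pics/s5.png

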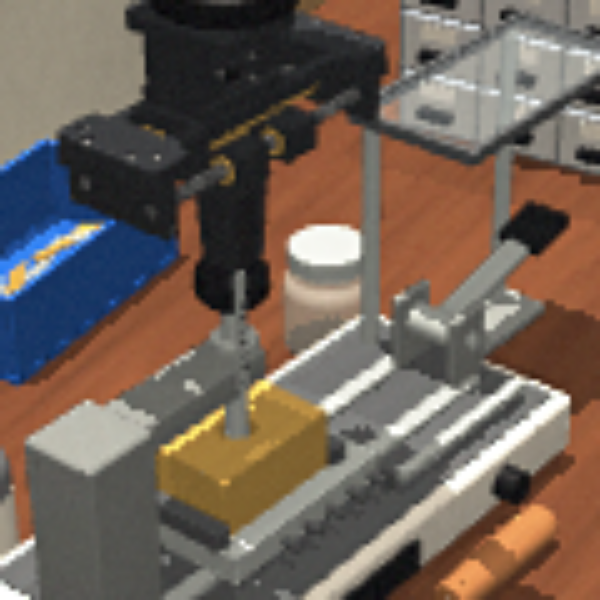

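Emit:
{"op": "step_arm", "data": {
  "steps": "0.0015 0 0 0 0 0 0;0.003 0 0 0 0 0 0;0.004 0 0 0 0 0 0;0.005 0 0 0 0 0 0"
}}

```text
t: 13.2
ee_pos: [0.5668, 0.0487, 0.2192]
eef_rot: [[0.0, -0.149, -0.989], [0.0, -0.989, 0.149], [-1.0, -0.0, -0.0]]
contact_force: [-0.2, 0.8, 2.1]
width: 0.004
```

Emit:
{"op": "step_arm", "data": {
  "steps": "0.0005 0 0 0 0 0 0;0.001 0 0 0 0 0 0;0.0015 0 0 0 0 0 0"
}}

```text
t: 13.5
ee_pos: [0.5668, 0.0487, 0.2178]
eef_rot: [[0.0, -0.149, -0.989], [0.0, -0.989, 0.149], [-1.0, -0.0, -0.0]]
contact_force: [0.2, 0.2, 2.1]
width: 0.001
```

Emit:
{"op": "step_arm", "data": {
  "steps": "0.0007 0 0 0 0 0 0;0.0014 0 0 0 0 0 0;0.0021 0 0 0 0 0 0"
}}

```text
t: 13.8
ee_pos: [0.5667, 0.0487, 0.2156]
eef_rot: [[0.0, -0.149, -0.989], [0.0, -0.989, 0.149], [-1.0, -0.0, -0.0]]
contact_force: [0.2, 1.0, 1.6]
width: 0.008
```

Emit:
{"op": "step_arm", "data": {
  "steps": "0.0007 0 0 0 0 0 0;0.0014 0 0 0 0 0 0;0.002 0 0 0 0 0 0"
}}

```text
t: 14.1
ee_pos: [0.5667, 0.0487, 0.2136]
eef_rot: [[0.0, -0.149, -0.989], [0.0, -0.989, 0.149], [-1.0, -0.0, -0.0]]
contact_force: [1.3, 0.1, 1.9]
width: 0.002
```

Emit:
{"op": "step_arm", "data": {
  "steps": "0.0007 0 0 0 0 0 0;0.0014 0 0 0 0 0 0;0.002 0 0 0 0 0 0"
}}

```text
t: 14.4
ee_pos: [0.5667, 0.0487, 0.2116]
eef_rot: [[0.0, -0.149, -0.989], [0.0, -0.989, 0.149], [-1.0, -0.0, -0.0]]
contact_force: [1.5, 0.6, 1.6]
width: 0.002
```

Emit:
{"op": "step_arm", "data": {
  "steps": "0.0005 0 0 0 0 0 0;0.001 0 0 0 0 0 0;0.0015 0 0 0 0 0 0"
}}

```text
t: 14.7
ee_pos: [0.5667, 0.0487, 0.2101]
eef_rot: [[0.0, -0.149, -0.989], [0.0, -0.989, 0.149], [-1.0, -0.0, -0.0]]
contact_force: [1.0, 0.5, 2.5]
width: 0.004
```

Emit:
{"op": "step_arm", "data": {
  "steps": "0.0005 0 0 0 0 0 0;0.001 0 0 0 0 0 0;0.0015 0 0 0 0 0 0"
}}

```text
t: 15.0
ee_pos: [0.5667, 0.0487, 0.2086]
eef_rot: [[0.0, -0.149, -0.989], [0.0, -0.989, 0.149], [-1.0, -0.0, -0.0]]
contact_force: [1.6, 2.0, 2.1]
width: 0.003
```

Emit:
{"op": "step_arm", "data": {
  "steps": "0.0005 0 0 0 0 0 0;0.001 0 0 0 0 0 0;0.0015 0 0 0 0 0 0"
}}

```text
t: 15.3
ee_pos: [0.5667, 0.0487, 0.2071]
eef_rot: [[0.0, -0.149, -0.989], [0.0, -0.989, 0.149], [-1.0, -0.0, -0.0]]
contact_force: [0.8, 1.4, 2.2]
width: 0.005
```

Emit:
{"op": "step_arm", "data": {
  "steps": "0.0005 0 0 0 0 0 0;0.001 0 0 0 0 0 0;0.0015 0 0 0 0 0 0"
}}

```text
t: 15.6
ee_pos: [0.5668, 0.0487, 0.2064]
eef_rot: [[0.001, -0.149, -0.989], [-0.0, -0.989, 0.149], [-1.0, -0.0, -0.001]]
contact_force: [-2.0, 2.2, 10.4]
width: 0.008
```

Emit:
{"op": "step_arm", "data": {
  "steps": "0.0005 0 0 0 0 0 0;0.001 0 0 0 0 0 0;0.0015 0 0 0 0 0 0"
}}

```text
t: 15.9
ee_pos: [0.5669, 0.0487, 0.2063]
eef_rot: [[0.002, -0.149, -0.989], [-0.0, -0.989, 0.149], [-1.0, 0.0, -0.002]]
contact_force: [-5.2, 2.0, 20.4]
width: 0.006
```

Bottomed: the force rises to 20 N with no further travel, knob at z≈0.206. Now I'll lift off straight up and check.

Emit:
{"op": "step_arm", "data": {
  "steps": "-0.003 0 0 0 0 0 0;-0.01 0 0 0 0 0 0;-0.03 0 0 0 0 0 0;-0.06 0 0 0 0 0 0;-0.1 0 0 0 0 0 0;-0.14 0 0.03 0 0 0 0;-0.14 0 0.08 0 0 0 0;-0.14 0 0.12 0 0 0 0;-0.14 0 0.16 0 0 0 0;-0.14 0 0.16 0 0 0 0;-0.14 0 0.16 0 0 0 0"
}}

```text
t: 17.0
ee_pos: [0.4083, 0.0725, 0.3446]
eef_rot: [[0.001, -0.149, -0.989], [-0.0, -0.989, 0.149], [-1.0, 0.0, -0.001]]
contact_force: [-0.3, 0.1, -0.6]
width: 0.006
```

```bash
python3 - <<'E'
from h import *
import cv2
q=np.load("q.npy")
o=manip.get_obs(); print(o['ee_pos'],o['contact_force'],o['t'])
S=manip.get_image("side")[:,:,::-1].copy();U=manip.get_image("top")[:,:,::-1].copy()
print(proj("side",g2w(q,[(0,.0595,.2063),(0,.0595,.115)])))
cv2.imwrite("pics/s6.png",cv2.resize(S[110:270,180:340],(600,600),interpolation=cv2.INTER_CUBIC));cv2.imwrite("pics/t6.png",cv2.resize(U[70:270,110:376],(798,600)))
E
```

```text
[0.40833279 0.07245733 0.344552  ] [-0.32009262  0.14922198 -0.63038216] 17.0
[[236.6479578  177.61893579]
 [237.49202537 204.66876391]]
```

View pics/s6.png

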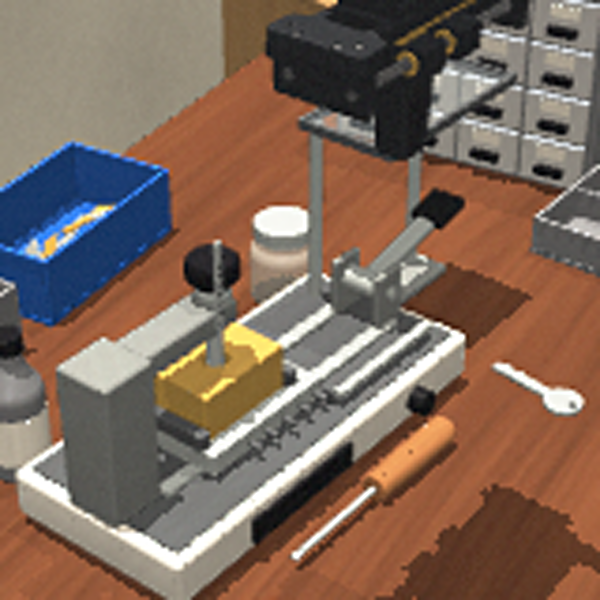

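View pics/t6.png

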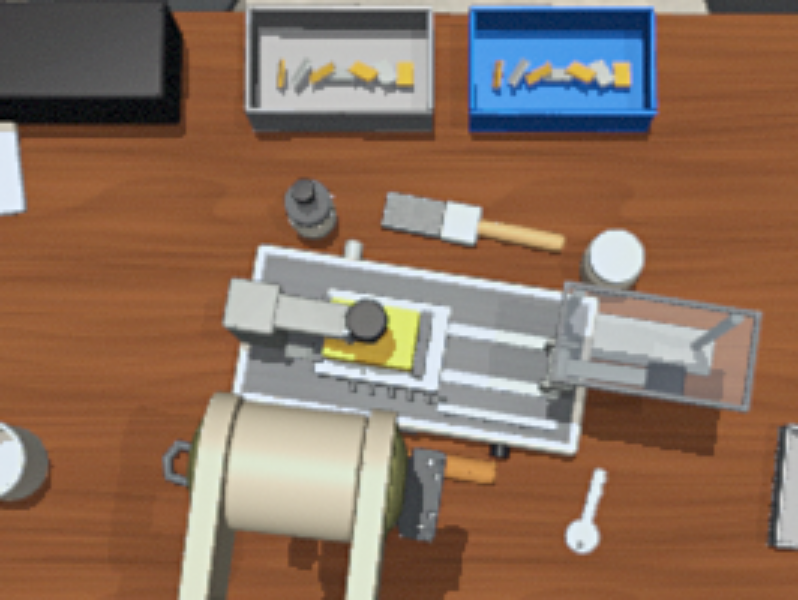

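The side view shows the knob lowered to about (236, 178) and the rod standing in the bore. The lever is up and the bystanders have not moved.

```bash
python3 -c "
from cell import manip
print(manip.close_job())"
```

```text
the job is handed in; nothing more can be done
None
```

The bore now stands under the depth rod, and the rod is bottomed in it. I handed the job in at about 17 s of the 51 s allowed.

- **Indexing:** I made three full lever strokes, each pressed to the stop and let fully back up. The carriage moved about 5 mm, then 20 mm, then 20 mm. In the side image the bore came out 1.5 mm from the rod axis along the travel and 5.5 mm across it. The rod went in freely, so I put the 5.5 mm down to reading the pixels by hand.
- **Rod:** I pushed it down at about 2 N until it stopped with the knob top at z≈0.206 m. That puts the bore floor about 29 mm below the mouth, within the stated 16 to 34 mm. The force then rose from about 2 N to 20 N with no further travel. I lifted off and backed the arm away.
- **Last pictures:** The rod stays down in the bore and the lever is up. The things lying around that show are where they were, but the arm hides most of the padlock and part of the screwdriver in the top view. The wrist force reads about zero.
- **Excess force:** The first stroke pressed on the stop with about 44 N upward (50 N in all), applied by the fingertips. I cut the next two to about 25 N. That first reading is above the 40 N limit stated for the arm and gripper body, though the contact was at the fingers.
- **Disagreements:** The network's bore point was unreliable once the carriage moved, so I read the bore position from the images by hand. The base corners also did not match an origin at the base's centre, so I took the gauge frame mainly from the knob and the pad.

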